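# Close the coffee canister with its double lid, then hold up the outer lid

## Robot

A 7-joint arm with a two-finger parallel gripper is mounted at the origin on the work surface. World frame = base frame: x ahead of the robot, y to its left, z up, the work surface at z = 0. Lengths are in m, angles in rad, forces in N, time in s.
With the tool pointing down it reaches from about 0.425 to 0.925 m from the base axis. Payload 6.8 kg.
Tool frame: the origin (TCP) lies at the very end of the fingers, on their centre line; the grasp point (between the pads) lies 19 mm behind it; z points along the fingers, y is the line along which they close (so a half turn about z gives the same grasp; the last joint's range is limited). The gripper opens to 85 mm and grips with 20 to 120 N. Pads are 22 mm wide; open, the fingers measure 114 mm over their backs; the gripper's body (76 mm by 85 mm) begins 54 mm behind the grasp point. The pads swing forward as they close: fully open they stand 13 mm farther back than shut.
Start: joints at [-1.378, 0.477, 0.022, 1.555, -0.011, 1.109, -0.083], TCP at [0.2, 0.645, 0.231] pointing down, gripper open.
Joint ranges: [-2.96, 2.96], [-0.34, 2.1], [-1.41, 1.46], [0.24, 2.44], [-1.37, 4.51], [0.17, 1.92], [-2.96, 2.96]. Speed limits (rad/s): [2.39, 2.39, 3.14, 3.14, 3.14, 3.14, 3.14].

## Interface

Orientations are given as a rotation vector (axis times angle).
In Python, from bench import r gives the robot as it stands.
- The arm moves only by the shell command python3 -m jog 'ROWS' [FORCE]. ROWS is JSON, a list of rows, each an object of numbers: "fingers": the finger opening in m, from 0 to 0.0854; "x", "y", "z": the shift along the tool's x, y, z in m; "rx", "ry", "rz": the turn, a rotation vector about the tool's x, y, z in degrees. In form: [{"fingers": .., "x": .., "y": .., "z": .., "rx": .., "ry": .., "rz": ..}, ...]. A call has 1 to 8 rows; each row shifts and turns the commanded pose from where the row before left it, along the tool's axes as they then stand; what a row does not reach is not made up. A row lasts 1/8 s, in which the tool goes at most 62.5 mm and 10.7 degrees, less where a joint would pass 70% of its speed; a pose out of reach is approached as far as the arm can. A call is refused whole if a number of a shift passes 0.0625 or a number of a turn 10.7, either way. A call with a gripper value outside its range is refused whole. The fingers move at their own pace and stop on an object; FORCE is the grip in N (left out, the last holds). Time passes only in rows, so rows that do not move let the fingers close. It gives the time, the measured TCP pose, the force, the opening and the grip force at its end, in the units of the state.
- r.get_obs(): the state, without advancing time (a new reading comes with each control period).
- r.grab_frame(name): name is "scene" or "top" or "wrist"; returns (picture, depth): 384x512x3 uint8, red, green, blue; 384x512 float32, m along the optical axis (not along the pixel's ray), 0 where there is no reading.
- r.get_calibration(name): a dict with "mtx" (3x3 intrinsics, pixels), "extrinsics" (4x4, takes a point from camera to world coordinates). Camera axes: x right, y down, z forward; pixel columns grow to the right and rows downward; lengths in m; the calibration is good to about 2 mm. A picture is of the moment at which its call begins: read the wrist's pose just before it. get_calibration takes no time and is no camera call; for the wrist camera it gives the pose at the moment of the call.
- r.hand_in(): hands the job in; it is judged then, once.
Trained networks look in the newest picture that a camera, given by its name, has taken for a name from the list of things; names that differ only in an ending like _2 or _b are one class to them, and where a whole thing is asked for, a point or a joint stands for the part that bears it (a point fixed in the world has none). Each returns a list of dicts, best first, with "score" (0 to 1); they miss things now and then, are a little off and sometimes report something else, mostly with a low value. They report only what shows in the picture. A call takes as long as a camera call. They do not tell look-alikes from the thing itself.
- r.search_frame(target, camera): "xyz" ([x, y, z] in m, in world coordinates, good to about 4 mm: the middle of the surface that is visible of it).
- r.landmark_of(target, camera): "xyz" ([x, y, z] in m, in world coordinates, good to about 4 mm: a listed point, or the origin of a listed thing).
The state is a dict: "clock": time; "joints": joint angles; "qvel": joint speeds; "tau": joint torques, N m; "tcp_pos": TCP position; "orientation": TCP orientation; "contact_force": force on the tool from outside, world axes, zero at the start; "moment": the same for the moment, N m; "grip_width": finger opening in m; "gripper_force": force on a finger pad.
Only numpy, scipy, OpenCV 4.12 (cv2) and the standard library are available. Lean on these libraries where they do the work, as an engineer would, in place of code of your own. Each camera call takes 0.05 s, during which the arm holds its last target. There are 200 camera calls.

## Task

Pick the nested pair of lids up off the slate by the wooden knob and lower it onto the tall narrow canister (not the wide crock), keeping hold of the knob until the inner lid is fully home on the rim. Then take the metal outer lid alone by its collar, lift it straight up until it is well clear of the knob (at least a hand's breadth above where it sat) and finish still holding it there in the air above the canister, so that I can check the seal, with the inner lid left undisturbed. Leave the canister standing where it is and do not disturb the crock, mug or cup.

Things in the scene. Friction and masses are not known exactly. Their poses are not given: they have to be found in the camera images.
- canister: Tall narrow open round canister of white stoneware, loose, 0.5 kg, standing on the table: outside diameter 80 mm, wall 3.5 mm (mouth 73 mm), height 95 mm, with two thin raised bands and no handle. Origin at the centre of its underside, z up.
- inner_lid: Inner lid of pale wood, loose, about 0.12 kg, on the slate under the outer lid. Origin at the centre of its underside, z up. A plug, diameter 68 mm (foot tapered to 62), z = 0 to 16 mm, fits the canister's mouth; a flange, diameter 86, z = 16 to 20 mm, rests on its rim; a round knob, z = 20 to 68 mm, stands on top. Fully home, its origin is 79 mm above the canister's.
- outer_lid: Outer lid of plain aluminium, loose, about 0.13 kg, a cap lying loosely on the inner lid's flange, up to 2 mm off centre. Origin on its axis at the underside of its roof, z up; nested, 20 mm above the inner lid's origin. Roof: diameter 96 mm, z = 0 to 4 mm, with a 32 mm centre hole. Skirt: z = 4 to -12 mm, inside diameter 91 mm, hangs clear round the flange and the canister's rim.
- crock: Wide low open round crock of white stoneware, a bystander: outside diameter 112 mm, height 65 mm, loose. Origin at the centre of its underside. It and the canister change places.
- mug: White mug, a bystander: diameter 80 mm, height 90 mm, loose. Origin at the centre of its underside.
- espresso_cup: Small white cup, a bystander: rim diameter 64 mm, height 55 mm, loose. Origin at the centre of its underside.
- slate: Dark square slate mat, fixed, 200 x 200 x 6 mm, on which the lids stand. Origin at the centre of its underside.
- knob_top (a point): Top centre of the inner lid's plain round knob, diameter 18 mm. The knob passes through the outer lid's collar, so only its top 26 mm show above the collar. Lifting by the knob carries both lids, as the outer one lies on the inner one's flange.
- collar_top (a point): Centre of the top edge of the outer lid's upright collar, the grip: outside diameter 44 mm, inside 32 mm, 18 mm high above the roof (22 mm above the outer lid's origin). The knob stands in it with 7 mm to spare all round.
Not all that is in view belongs to the job. What is shaped like the canister but turquoise is not meant.

How it is judged:
On the way:
1. the nested lids sit fully home on the canister, outer lid still on the inner one, while the fingers still hold the knob (z of inner_lid in the frame of canister between 0.075 and 0.082 m and horizontal distance between inner_lid and canister below 0.006 m and angle between the z axis of inner_lid and the z axis of canister, either way round below 0.06 rad and z of outer_lid in the frame of inner_lid below 0.025 m and contact force between the fingers and inner_lid above 0.5 N), for 0.1 s.
At the end, for the whole second after the job is handed in: The inner lid is fully home in the upright canister (within 3 mm in height, 6 mm sideways, 3.5 degrees) and still; the outer lid is held by the fingers, at rest, at least 70 mm above where it sat, within 50 mm sideways of the canister's axis, touching neither the inner lid nor the canister (z of inner_lid in the frame of canister between 0.075 and 0.082 m and horizontal distance between inner_lid and canister below 0.006 m and angle between the z axis of inner_lid and the z axis of canister, either way round below 0.06 rad and angle between canister's own z axis and vertical below 0.05 rad and linear speed of inner_lid below 0.02 m/s and z of outer_lid in the frame of canister above 0.169 m and horizontal distance between outer_lid and canister below 0.05 m and linear speed of outer_lid below 0.05 m/s and contact force between the fingers and outer_lid above 1 N and contact force between outer_lid and inner_lid below 0.1 N and contact force between outer_lid and canister below 0.1 N); the arm keeps its last pose, push and grip.
It fails at once if the outer lid came off the inner lid while the inner lid was not home in the canister, or the inner lid was disturbed after that (distance between outer_lid and inner_lid above 0.035 m and not (z of inner_lid in the frame of canister between 0.075 and 0.082 m and horizontal distance between inner_lid and canister below 0.006 m and angle between the z axis of inner_lid and the z axis of canister, either way round below 0.06 rad)).
It fails at once if the canister was shoved (over 30 mm) or tipped (distance of canister from where it was at the start of the episode above 0.03 m or angle between canister's own z axis and vertical above 0.35 rad).
It fails at once if the crock was disturbed (moved over 20 mm or tipped) (distance of crock from where it was at the start of the episode above 0.02 m or angle between crock's own z axis and vertical above 0.35 rad).
It fails at once if the mug was disturbed (moved over 20 mm or tipped) (distance of mug from where it was at the start of the episode above 0.02 m or angle between mug's own z axis and vertical above 0.35 rad).
It fails at once if the cup was disturbed (moved over 20 mm or tipped) (distance of espresso_cup from where it was at the start of the episode above 0.02 m or angle between espresso_cup's own z axis and vertical above 0.35 rad).
It also fails if it takes over 54 s, if anything falls off the work surface, if the arm or the gripper's body presses on something with over 40 N, if the wrist force passes 120 N, or if a joint passes its speed limit or range.

## Working session

There is one attempt and no reset: what is moved stays moved. The work goes in short steps, Python scripts to look and compute and a shell command to move; the robot and the scene stay as the last step left them, time stands still between calls to the robot, and variables do not carry over. Pictures are saved under pics/ and viewed, at most 10 in all, crops included, and the job is handed in when it is done.

```bash
mkdir -p pics; ls; python3 - <<'E'
from bench import r
import cv2,numpy as np
o=r.get_obs();print(o['clock'],o['tcp_pos'],o['orientation'],o['grip_width'])
from scipy.spatial.transform import Rotation as R
print(R.from_rotvec(o['orientation']).as_matrix().round(3))
ims=[]
for c in ['scene','top']:
    p,d=r.grab_frame(c); np.savez(f'pics/{c}0.npz',p=p,d=d,**r.get_calibration(c)); ims.append(p)
    for t in ['canister','inner_lid','outer_lid','crock','mug','espresso_cup','knob_top','collar_top']:
        for x in r.landmark_of(t,c)[:3]: print(c,t,np.round(x['xyz'],3),round(x['score'],2))
cv2.imwrite('pics/a.png',cv2.resize(np.vstack([i[:,:,::-1] for i in ims]),(400*1,600)))
for c,i in zip('st',ims): cv2.imwrite(f'pics/{c}.png',i[:,:,::-1])
E
```

```text
pics
0.0 [0.1998353  0.64412653 0.23032282] [-4.70732605e-01 -3.10596675e+00  2.84295734e-03] 0.08535694536081305
[[-0.955  0.296 -0.   ]
 [ 0.296  0.955 -0.002]
 [-0.    -0.002 -1.   ]]
scene canister [0.53  0.421 0.   ] 0.91
scene canister [ 0.602  0.284 -0.002] 0.82
scene canister [0.468 0.293 0.003] 0.68
scene inner_lid [ 0.567 -0.152  0.001] 0.57
scene outer_lid [ 0.566 -0.151  0.029] 0.61
scene crock [0.572 0.118 0.003] 0.69
scene mug [0.744 0.146 0.002] 0.62
scene espresso_cup [ 0.683 -0.004 -0.003] 0.56
scene knob_top [ 0.563 -0.151  0.073] 0.64
scene collar_top [ 0.562 -0.151  0.049] 0.91
top canister [0.471 0.295 0.002] 0.97
top canister [0.601 0.285 0.001] 0.94
top canister [0.53  0.415 0.003] 0.86
top inner_lid [ 0.741  0.146 -0.003] 0.67
top inner_lid [ 0.567 -0.149  0.007] 0.45
top outer_lid [ 0.561 -0.15   0.024] 0.92
top crock [ 0.576  0.116 -0.   ] 0.61
top mug [ 0.744  0.148 -0.002] 0.97
top espresso_cup [ 0.685 -0.006  0.   ] 0.96
top espresso_cup [ 0.562 -0.151  0.026] 0.26
top knob_top [ 0.566 -0.149  0.073] 0.6
top collar_top [ 0.563 -0.154  0.048] 0.7
```

View pics/s.png

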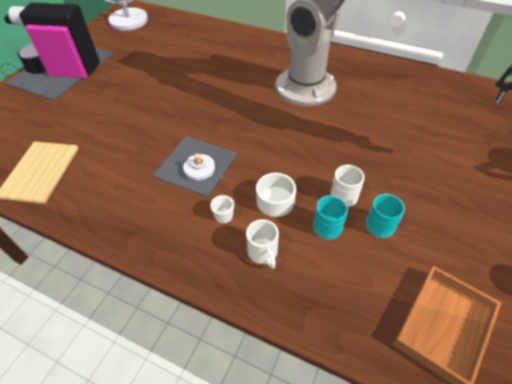

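View pics/t.png

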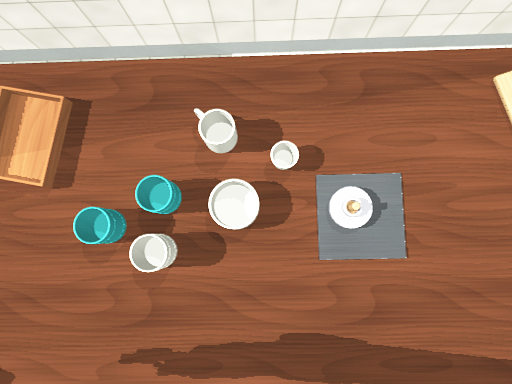

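White canister: scene (348,185), top (153,252). The turquoise look-alikes are at top (158,194) and (99,225). The crock is at top (234,204), and the lids are on the slate at (351,207). I'll confirm with a crop and refine the positions from depth.

```bash
cat > h.py <<'E'
import numpy as np, cv2
from scipy.spatial.transform import Rotation as R
from scipy.optimize import least_squares
def cloud(d,K,T):
    v,u=np.indices(d.shape); k=np.linalg.inv(K)
    p=np.stack([u,v,np.ones_like(u)],-1)@k.T*d[...,None]
    return p@T[:3,:3].T+T[:3,3]
def near(P,d,c,rad,z0,z1):
    m=(d>0)&(np.hypot(P[...,0]-c[0],P[...,1]-c[1])<rad)&(P[...,2]>z0)&(P[...,2]<z1)
    return P[m]
def circ(Q,r0=None):
    f=(lambda s:np.hypot(Q[:,0]-s[0],Q[:,1]-s[1])-(s[2] if r0 is None else r0))
    return least_squares(f,[*Q[:,:2].mean(0),.04],loss='soft_l1',f_scale=.002).x
def tool(o,dw):
    return R.from_rotvec(o['orientation']).inv().apply(dw)
E
python3 - <<'E'
from h import *
for c in ['top','scene']:
    f=np.load(f'pics/{c}0.npz');P=cloud(f['d'],f['mtx'],f['extrinsics']);d=f['d']
    Q=near(P,d,(.47,.294),.055,.085,.11);print(c,'can rim',len(Q),circ(Q).round(4),Q[:,2].max().round(4),(Q.min(0)+Q.max(0))/2)
    Q=near(P,d,(.565,-.151),.03,.058,.09);print('knob',len(Q),Q.mean(0).round(4),Q.max(0).round(4))
    Q=near(P,d,(.565,-.151),.06,.024,.036);print('roof',len(Q),((Q.min(0)+Q.max(0))/2).round(4),np.ptp(Q,0).round(4))
f=np.load('pics/top0.npz');cv2.imwrite('pics/crop.png',cv2.resize(f['p'][160:290,60:270,::-1],None,fx=3,fy=3,interpolation=2))
E
```

```text
top can rim 282 [0.4695 0.295  0.0379] 0.0981 [0.46991119 0.29577883 0.09155343]
knob 67 [ 0.5615 -0.1485  0.0721] [ 0.57   -0.1414  0.078 ]
roof 1134 [ 0.5611 -0.1494  0.03  ] [0.0941 0.0948 0.0116]
scene can rim 216 [0.4729 0.2951 0.0379] 0.0992 [0.47259993 0.29535591 0.09221253]
knob 38 [ 0.5665 -0.1487  0.0702] [ 0.5724 -0.1413  0.0778]
roof 422 [ 0.5645 -0.151   0.0299] [0.0982 0.0962 0.0118]
```

View pics/crop.png

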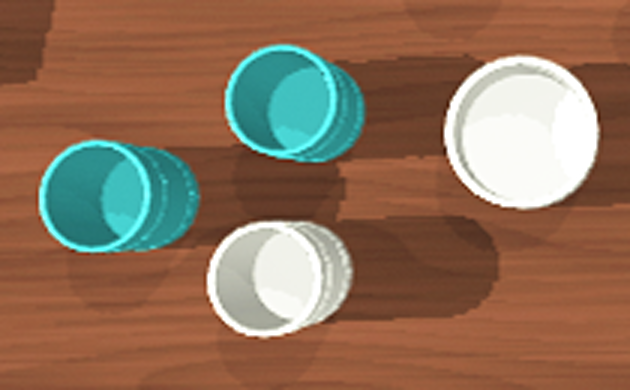

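The crop shows the plain white banded canister at crop (268,278), next to two turquoise look-alikes and the wide crock at (522,132). The canister is at about (0.471, 0.295). I'll go over it first for a wrist view, then on to the lids.

```bash
python3 -m jog '[{"x":-0.045,"y":-0.0317,"z":-0.007},{"x":-0.045,"y":-0.0317,"z":-0.007},{"x":-0.045,"y":-0.0317,"z":-0.007},{"x":-0.045,"y":-0.0317,"z":-0.007},{"x":-0.045,"y":-0.0317,"z":-0.007},{"x":-0.045,"y":-0.0317,"z":-0.007},{"x":-0.045,"y":-0.0317,"z":-0.007},{"x":-0.045,"y":-0.0317,"z":-0.007}]'
python3 - <<'E'
from bench import r
from h import *
o=r.get_obs();print(o['clock'],o['tcp_pos'],max(abs(np.array(o['qvel']))))
C=r.get_calibration('wrist');p,d=r.grab_frame('wrist');cv2.imwrite('pics/w1.png',p[:,:,::-1])
print(C['extrinsics'].round(3))
P=cloud(d,C['mtx'],C['extrinsics'])
Q=near(P,d,(.47,.294),.06,.09,.11);print(len(Q));print(circ(Q),((Q.min(0)+Q.max(0))/2).round(4))
E
```

```text
0.9 [0.19998209 0.64471573 0.23131756] 0.0017531170074419405
[[ 0.296  0.919  0.261  0.134]
 [ 0.955 -0.285 -0.081  0.665]
 [-0.     0.273 -0.962  0.374]
 [ 0.     0.     0.     1.   ]]
0validation failed for argument at $[0]...
h.py:13: RuntimeWarning: Mean of empty slice.
  return least_squares(f,[*Q[:,:2].mean(0),.04],loss='soft_l1',f_scale=.002).x
  ret = um.true_divide(
Traceback (most recent call last):
  File "h.py", line 13, in circ
    return least_squares(f,[*Q[:,:2].mean(0),.04],loss='soft_l1',f_scale=.002).x
           ~~~~~~~~~~~~~^^^^^^^^^^^^^^^^^^^^^^^^^^^^^^^^^^^^^^^^^^^^^^^^^^^^^^
ValueError: Initial guess is outside of provided bounds
```

View pics/w1.png

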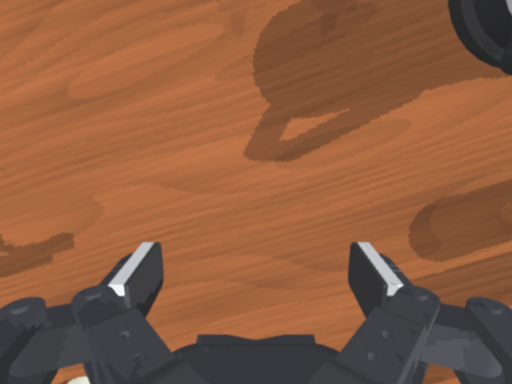

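The picture shows the bare table between the fingers, since the jog was refused; rows evidently need every key.

```bash
python3 -m jog '[{"fingers":0.085,"x":-0.045,"y":-0.0317,"z":-0.007,"rx":0,"ry":0,"rz":0},{"fingers":0.085,"x":-0.045,"y":-0.0317,"z":-0.007,"rx":0,"ry":0,"rz":0},{"fingers":0.085,"x":-0.045,"y":-0.0317,"z":-0.007,"rx":0,"ry":0,"rz":0},{"fingers":0.085,"x":-0.045,"y":-0.0317,"z":-0.007,"rx":0,"ry":0,"rz":0},{"fingers":0.085,"x":-0.045,"y":-0.0317,"z":-0.007,"rx":0,"ry":0,"rz":0},{"fingers":0.085,"x":-0.045,"y":-0.0317,"z":-0.007,"rx":0,"ry":0,"rz":0},{"fingers":0.085,"x":-0.045,"y":-0.0317,"z":-0.007,"rx":0,"ry":0,"rz":0},{"fingers":0.085,"x":-0.04,"y":-0.03,"z":-0.007,"rx":0,"ry":0,"rz":0}]'
cat > look.py <<'E'
from bench import r
from h import *
import sys
def look(name):
    o=r.get_obs();print(o['clock'],o['tcp_pos'],R.from_rotvec(o['orientation']).as_matrix().round(3).tolist(),o['contact_force'],o['grip_width'])
    C=r.get_calibration('wrist');p,d=r.grab_frame('wrist');cv2.imwrite(f'pics/{name}.png',p[:,:,::-1])
    return o,p,d,cloud(d,C['mtx'],C['extrinsics'])
E
python3 - <<'E'
from look import *
o,p,d,P=look('w2')
Q=near(P,d,(.47,.294),.06,.09,.11);print(len(Q));print(circ(Q),((Q.min(0)+Q.max(0))/2).round(4),np.median(Q[:,2]),r.landmark_of('canister','wrist')[:3])
E
```

```text
clock: 1.95
tcp_pos: [0.4656, 0.2971, 0.2879]
orientation: [0.472, 3.105, 0.001]
contact_force: [1.0, -0.4, -0.1]
grip_width: 0.085
gripper_force: 0.0
1.95 [0.46558659 0.29711499 0.28785921] [[-0.955, 0.297, 0.001], [0.297, 0.955, 0.0], [-0.0, 0.001, -1.0]] [ 1.01307606 -0.39298466 -0.07998478] 0.08499111886523004
778
[0.47039652 0.29554495 0.03777858] [0.4707 0.2952 0.0937] 0.09505919798344648 [{'xyz': [0.4702, 0.2951, 0.0006], 'score': 0.86}, {'xyz': [0.5338, 0.4174, 0.0047], 'score': 0.85}, {'xyz': [0.5983, 0.2854, -0.0004], 'score': 0.74}]
```

Canister found at (0.4704, 0.2955), rim z 0.095. Next, over the lids.

```bash
python3 -m jog '[{"fingers":0.085,"x":-0.0282,"y":-0.0497,"z":0.009,"rx":0,"ry":0,"rz":0},{"fingers":0.085,"x":-0.0282,"y":-0.0497,"z":0.009,"rx":0,"ry":0,"rz":0},{"fingers":0.085,"x":-0.0282,"y":-0.0497,"z":0.009,"rx":0,"ry":0,"rz":0},{"fingers":0.085,"x":-0.0282,"y":-0.0497,"z":0.009,"rx":0,"ry":0,"rz":0},{"fingers":0.085,"x":-0.0282,"y":-0.0497,"z":0.009,"rx":0,"ry":0,"rz":0},{"fingers":0.085,"x":-0.0282,"y":-0.0497,"z":0.009,"rx":0,"ry":0,"rz":0},{"fingers":0.085,"x":-0.0282,"y":-0.0497,"z":0.009,"rx":0,"ry":0,"rz":0},{"fingers":0.085,"x":-0.0282,"y":-0.0497,"z":0.009,"rx":0,"ry":0,"rz":0}]'
python3 - <<'E'
from look import *
o,p,d,P=look('w3')
c=(.563,-.150)
Q=near(P,d,c,.02,.066,.09);print('knob',len(Q),Q.mean(0),((Q.min(0)+Q.max(0))/2).round(4),np.ptp(Q,0),np.percentile(Q[:,2],[50,90]))
Q=near(P,d,c,.06,.024,.036);print('roof',len(Q),((Q.min(0)+Q.max(0))/2).round(4),np.ptp(Q,0),np.median(Q[:,2]))
Q=near(P,d,c,.03,.044,.053);print('collar',len(Q),((Q.min(0)+Q.max(0))/2).round(4),np.ptp(Q,0))
for t in ['knob_top','collar_top']: print(t,r.landmark_of(t,'wrist')[:2])
E
```

```text
clock: 3.05
tcp_pos: [0.5626, -0.1487, 0.2152]
orientation: [0.469, 3.106, 0.001]
contact_force: [0.9, 0.4, 0.2]
grip_width: 0.0849
gripper_force: 0.0
3.05 [ 0.56264776 -0.14870952  0.2151883 ] [[-0.955, 0.295, 0.001], [0.295, 0.955, 0.0], [-0.001, 0.001, -1.0]] [0.91904788 0.38247448 0.20936022] 0.08488651769706501
knob 291 [ 0.56279605 -0.15062767  0.07383311] [ 0.5635 -0.1509  0.0711] [0.01738048 0.01738165 0.00997444] [0.07418512 0.07516989]
roof 4964 [ 0.5635 -0.1511  0.0302] [0.09528118 0.09536109 0.01132888] 0.030352565230340994
collar 709 [ 0.5635 -0.1509  0.0485] [0.04274567 0.04279553 0.008841  ]
knob_top [{'xyz': [0.5634, -0.1503, 0.0759], 'score': 0.62}]
collar_top []
```

View pics/w3.png

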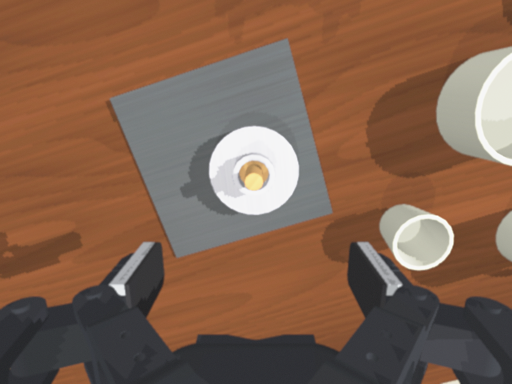

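The wrist view shows the nested lids with the pale knob at pixel (253,180), centred on the slate. The knob is at (0.5632, -0.1508). I'll descend with fingers partly closed.

```bash
python3 -m jog '[{"fingers":0.045,"x":-0.0012,"y":-0.0018,"z":0.04,"rx":0,"ry":0,"rz":0},{"fingers":0.045,"x":0,"y":0,"z":0.04,"rx":0,"ry":0,"rz":0},{"fingers":0.045,"x":0,"y":0,"z":0.03,"rx":0,"ry":0,"rz":0},{"fingers":0.045,"x":0,"y":0,"z":0.02,"rx":0,"ry":0,"rz":0},{"fingers":0.045,"x":0,"y":0,"z":0.02,"rx":0,"ry":0,"rz":0},{"fingers":0.045,"x":0,"y":0,"z":0.013,"rx":0,"ry":0,"rz":0},{"fingers":0.045,"x":0,"y":0,"z":0,"rx":0,"ry":0,"rz":0}]' 40
```

```text
clock: 4.08
tcp_pos: [0.5623, -0.1485, 0.0517]
orientation: [-0.469, -3.105, -0.001]
contact_force: [0.3, -0.1, -0.8]
grip_width: 0.045
gripper_force: 0.0
```

```bash
python3 -m jog '[{"fingers":0.045,"x":-0.0016,"y":-0.0019,"z":0,"rx":0,"ry":0,"rz":0},{"fingers":0.045,"x":0,"y":0,"z":0,"rx":0,"ry":0,"rz":0}]' 40; python3 - <<'E'
from look import *
o,p,d,P=look('w4')
c=(.5632,-.1508)
Q=near(P,d,c,.02,.066,.09);print('knob',len(Q),((Q.min(0)+Q.max(0))/2).round(4),np.ptp(Q,0))
Q=near(P,d,c,.06,.024,.036);print('roof',len(Q),((Q.min(0)+Q.max(0))/2).round(4),np.ptp(Q,0))
E
```

```text
clock: 4.32
tcp_pos: [0.5644, -0.1524, 0.0532]
orientation: [0.471, 3.104, -0.0]
contact_force: [-0.1, -0.1, -0.2]
grip_width: 0.0448
gripper_force: 0.0
4.325 [ 0.56435076 -0.15241437  0.05317841] [[-0.955, 0.297, 0.002], [0.297, 0.955, -0.0], [-0.002, 0.0, -1.0]] [-0.05399101 -0.12878552 -0.19280591] 0.04480457695923989
knob 1378 [ 0.5637 -0.1509  0.071 ] [0.01800055 0.0173693  0.00993153]
roof 13554 [ 0.5638 -0.1509  0.03  ] [0.09566298 0.09507465 0.01196501]
```

View pics/w4.png

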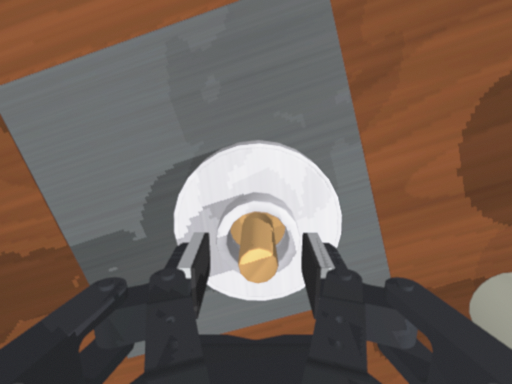

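The fingers straddle the knob (pixel (258,255)) and sit above the collar. Closing now.

```bash
python3 -m jog '[{"fingers":0.01,"x":0,"y":0,"z":0,"rx":0,"ry":0,"rz":0},{"fingers":0.01,"x":0,"y":0,"z":0,"rx":0,"ry":0,"rz":0},{"fingers":0.01,"x":0,"y":0,"z":0,"rx":0,"ry":0,"rz":0},{"fingers":0.01,"x":0,"y":0,"z":0,"rx":0,"ry":0,"rz":0},{"fingers":0.01,"x":0,"y":0,"z":0,"rx":0,"ry":0,"rz":0}]' 50; python3 - <<'E'
from bench import r
import numpy as np
a=[]
for i in range(6):
    a.append(r.get_obs()['tcp_pos']); r.grab_frame('wrist')
print(np.round(a,4), np.mean(a,0))
E
```

```text
clock: 5.0
tcp_pos: [0.5639, -0.1519, 0.0525]
orientation: [0.47, 3.106, 0.0]
contact_force: [-1.1, 1.6, 4.1]
grip_width: 0.0163
gripper_force: 49.0
[[ 0.5639 -0.1519  0.0525]
 [ 0.5639 -0.1519  0.0525]
 [ 0.5639 -0.1519  0.0525]
 [ 0.5639 -0.1519  0.0525]
 [ 0.5639 -0.1519  0.0525]
 [ 0.5639 -0.1519  0.0525]] [ 0.56390119 -0.15189163  0.0525277 ]
```

```bash
python3 -m jog '[{"fingers":0.01,"x":0,"y":0,"z":-0.01,"rx":0,"ry":0,"rz":0},{"fingers":0.01,"x":0,"y":0,"z":-0.02,"rx":0,"ry":0,"rz":0},{"fingers":0.01,"x":0,"y":0,"z":-0.03,"rx":0,"ry":0,"rz":0},{"fingers":0.01,"x":0,"y":0,"z":-0.03,"rx":0,"ry":0,"rz":0},{"fingers":0.01,"x":0,"y":0,"z":-0.03,"rx":0,"ry":0,"rz":0},{"fingers":0.01,"x":0,"y":0,"z":-0.02,"rx":0,"ry":0,"rz":0},{"fingers":0.01,"x":0,"y":0,"z":-0.01,"rx":0,"ry":0,"rz":0},{"fingers":0.01,"x":0,"y":0,"z":0,"rx":0,"ry":0,"rz":0}]' 50; python3 - <<'E'
from look import *
o,p,d,P=look('w5')
t=o['tcp_pos'];zt=t[2]-.0225
Q=near(P,d,t,.06,zt-.006,zt+.006);print('roof',len(Q),((Q.min(0)+Q.max(0))/2).round(4),np.ptp(Q,0))
A=np.c_[Q[:,:2]-t[:2],np.ones(len(Q))];print('plane',np.linalg.lstsq(A,Q[:,2],rcond=None)[0])
E
```

```text
clock: 6.3
tcp_pos: [0.5635, -0.1521, 0.2024]
orientation: [0.471, 3.106, 0.0]
contact_force: [0.3, 0.2, -3.0]
grip_width: 0.0165
gripper_force: 49.1
6.3 [ 0.56353653 -0.15214815  0.20239594] [[-0.955, 0.297, 0.0], [0.297, 0.955, -0.0], [-0.0, 0.0, -1.0]] [ 0.28772287  0.1555406  -3.00759486] 0.01652905245372272
roof 12905 [ 0.5634 -0.1523  0.1799] [0.09598141 0.09570527 0.01194651]
plane [0.00165877 0.00655059 0.18027175]
```

View pics/w5.png

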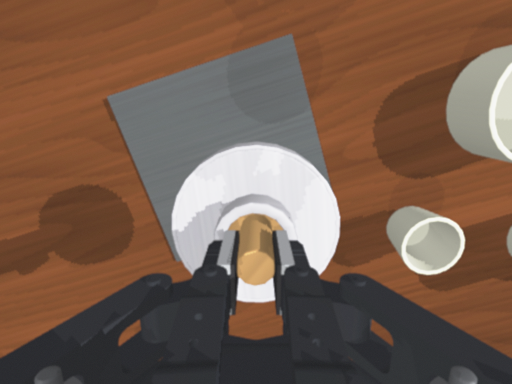

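Both lids are lifted level. The roof is flat at z = 0.180, with the knob held at pixel (257,250). Now to the canister.

```bash
python3 -m jog '[{"fingers":0.01,"x":0.0111,"y":0.02,"z":0,"rx":0,"ry":0,"rz":0},{"fingers":0.01,"x":0.0221,"y":0.04,"z":0,"rx":0,"ry":0,"rz":0},{"fingers":0.01,"x":0.0276,"y":0.05,"z":0,"rx":0,"ry":0,"rz":0},{"fingers":0.01,"x":0.0276,"y":0.05,"z":0,"rx":0,"ry":0,"rz":0},{"fingers":0.01,"x":0.0276,"y":0.05,"z":0,"rx":0,"ry":0,"rz":0},{"fingers":0.01,"x":0.0276,"y":0.05,"z":0,"rx":0,"ry":0,"rz":0},{"fingers":0.01,"x":0.0276,"y":0.05,"z":0,"rx":0,"ry":0,"rz":0},{"fingers":0.01,"x":0.0221,"y":0.04,"z":0,"rx":0,"ry":0,"rz":0}]' 50
python3 -m jog '[{"fingers":0.01,"x":0.0166,"y":0.03,"z":0,"rx":0,"ry":0,"rz":0},{"fingers":0.01,"x":0.0114,"y":0.0198,"z":0,"rx":0,"ry":0,"rz":0},{"fingers":0.01,"x":0,"y":0,"z":0.02,"rx":0,"ry":0,"rz":0},{"fingers":0.01,"x":0,"y":0,"z":0.02,"rx":0,"ry":0,"rz":0},{"fingers":0.01,"x":0,"y":0,"z":0,"rx":0,"ry":0,"rz":0},{"fingers":0.01,"x":0,"y":0,"z":0,"rx":0,"ry":0,"rz":0},{"fingers":0.01,"x":0,"y":0,"z":0,"rx":0,"ry":0,"rz":0}]' 50
python3 - <<'E'
from look import *
o,p,d,P=look('w6')
t=o['tcp_pos'];zt=t[2]-.0225
Q=near(P,d,t,.06,zt-.006,zt+.006);print('roof',len(Q),((Q.min(0)+Q.max(0))/2).round(4),np.ptp(Q,0))
A=np.c_[Q[:,:2]-t[:2],np.ones(len(Q))];print('plane',np.linalg.lstsq(A,Q[:,2],rcond=None)[0])
print('err tool',tool(o,np.array([.4704,.2955,.1253])-t))
E
```

```text
clock: 7.35
tcp_pos: [0.4812, 0.2417, 0.2011]
orientation: [-0.468, -3.105, 0.002]
contact_force: [0.4, 0.1, -3.5]
grip_width: 0.0161
gripper_force: 49.2
clock: 8.22
tcp_pos: [0.4712, 0.2956, 0.163]
orientation: [0.471, 3.105, 0.002]
contact_force: [-0.8, 0.1, -2.6]
grip_width: 0.0162
gripper_force: 49.0
8.225 [0.47123544 0.29559295 0.1630189 ] [[-0.955, 0.297, 0.001], [0.297, 0.955, 0.001], [-0.001, 0.001, -1.0]] [-0.82901468  0.1000527  -2.59524966] 0.01619337760601392
roof 13041 [0.47   0.2966 0.1405] [0.09514454 0.09549929 0.01198644]
plane [0.00157578 0.00845051 0.14086245]
err tool [ 0.00079671 -0.00037724  0.03771796]
```

```bash
python3 -m jog '[{"fingers":0.01,"x":0,"y":0,"z":0.01,"rx":0,"ry":0,"rz":0},{"fingers":0.01,"x":0,"y":0,"z":0.007,"rx":0,"ry":0,"rz":0},{"fingers":0.01,"x":0,"y":0,"z":0.006,"rx":0,"ry":0,"rz":0},{"fingers":0.01,"x":0,"y":0,"z":0.005,"rx":0,"ry":0,"rz":0},{"fingers":0.01,"x":0,"y":0,"z":0,"rx":0,"ry":0,"rz":0},{"fingers":0.01,"x":0,"y":0,"z":0,"rx":0,"ry":0,"rz":0}]' 50
python3 -m jog '[{"fingers":0.01,"x":0,"y":0,"z":0.003,"rx":0,"ry":0,"rz":0},{"fingers":0.01,"x":0,"y":0,"z":0.003,"rx":0,"ry":0,"rz":0},{"fingers":0.01,"x":0,"y":0,"z":0.002,"rx":0,"ry":0,"rz":0},{"fingers":0.01,"x":0,"y":0,"z":0,"rx":0,"ry":0,"rz":0},{"fingers":0.01,"x":0,"y":0,"z":0,"rx":0,"ry":0,"rz":0}]' 50
```

```text
clock: 9.02
tcp_pos: [0.4709, 0.2955, 0.1344]
orientation: [0.471, 3.106, 0.0]
contact_force: [0.5, -0.2, -3.0]
grip_width: 0.0161
gripper_force: 49.1
clock: 9.65
tcp_pos: [0.4708, 0.2954, 0.1263]
orientation: [0.471, 3.106, 0.0]
contact_force: [0.2, -0.3, -2.3]
grip_width: 0.016
gripper_force: 49.1
```

```bash
python3 -m jog '[{"fingers":0.01,"x":0,"y":0,"z":0.001,"rx":0,"ry":0,"rz":0},{"fingers":0.01,"x":0,"y":0,"z":0.001,"rx":0,"ry":0,"rz":0},{"fingers":0.01,"x":0,"y":0,"z":0,"rx":0,"ry":0,"rz":0}]' 50
python3 - <<'E'
from look import *
o,p,d,P=look('w7')
t=o['tcp_pos'];zt=t[2]-.0225
Q=near(P,d,t,.06,zt-.006,zt+.006);print('roof',len(Q),((Q.min(0)+Q.max(0))/2).round(4))
A=np.c_[Q[:,:2]-t[:2],np.ones(len(Q))];print('plane',np.linalg.lstsq(A,Q[:,2],rcond=None)[0])
E
```

```text
clock: 10.02
tcp_pos: [0.471, 0.2958, 0.1254]
orientation: [0.471, 3.106, 0.002]
contact_force: [-2.3, -0.3, 7.5]
grip_width: 0.016
gripper_force: 50.3
10.025 [0.47102828 0.29581561 0.12539172] [[-0.955, 0.296, 0.0], [0.296, 0.955, 0.001], [-0.0, 0.001, -1.0]] [-2.32321855 -0.28098892  7.45224675] 0.01602190298811091
roof 13061 [0.4699 0.2967 0.1029]
plane [-0.00134633  0.00056037  0.10331738]
```

Fully home: the roof is at z = 0.1033 (expected 0.103), flat, with a light press while holding the knob. Hold briefly, release, then lower round the collar.

```bash
python3 -m jog '[{"fingers":0.01,"x":0,"y":0,"z":0,"rx":0,"ry":0,"rz":0},{"fingers":0.01,"x":0,"y":0,"z":-0.001,"rx":0,"ry":0,"rz":0},{"fingers":0.01,"x":0,"y":0,"z":0,"rx":0,"ry":0,"rz":0},{"fingers":0.03,"x":0,"y":0,"z":0,"rx":0,"ry":0,"rz":0},{"fingers":0.066,"x":0,"y":0,"z":0,"rx":0,"ry":0,"rz":0},{"fingers":0.066,"x":0,"y":0,"z":0,"rx":0,"ry":0,"rz":0},{"fingers":0.066,"x":0,"y":0,"z":0,"rx":0,"ry":0,"rz":0}]' 50
python3 - <<'E'
from look import *
o,p,d,P=look('w8')
t=o['tcp_pos']
Q=near(P,d,t,.06,.097,.109);print('roof',len(Q),((Q.min(0)+Q.max(0))/2).round(4),np.median(Q[:,2]))
A=np.c_[Q[:,:2]-t[:2],np.ones(len(Q))];print('plane',np.linalg.lstsq(A,Q[:,2],rcond=None)[0])
Q=near(P,d,t,.027,.118,.124);c=(Q.min(0)+Q.max(0))/2;print('collar',len(Q),c.round(4),np.ptp(Q,0))
print('to go',tool(o,np.array([c[0],c[1],.106])-t))
E
```

```text
clock: 10.95
tcp_pos: [0.4708, 0.2954, 0.1253]
orientation: [-0.471, -3.106, -0.0]
contact_force: [0.6, -0.3, 0.7]
grip_width: 0.0664
gripper_force: 0.0
10.95 [0.47076315 0.29538401 0.1252783 ] [[-0.955, 0.296, -0.0], [0.296, 0.955, 0.0], [0.0, 0.0, -1.0]] [ 0.5566433  -0.26113599  0.71540171] 0.06635160759820258
roof 15474 [0.4699 0.2974 0.103 ] 0.10340598125323659
plane [-0.00122337 -0.00037303  0.10330114]
collar 2255 [0.4696 0.2968 0.121 ] [0.04269946 0.0427172  0.00599301]
to go [0.00152469 0.00103371 0.01927832]
```

View pics/w8.png

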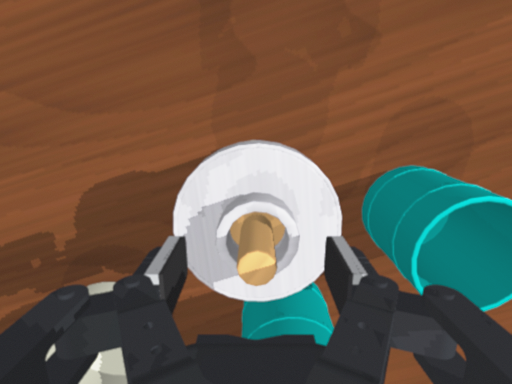

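The lids sit level on the canister, with the fingers open either side of the collar (pixel (257,225)). The turquoise ones stay below fingertip height. Descend and grip the collar.

```bash
python3 -m jog '[{"fingers":0.066,"x":0.0013,"y":0.001,"z":0.006,"rx":0,"ry":0,"rz":0},{"fingers":0.066,"x":0,"y":0,"z":0.006,"rx":0,"ry":0,"rz":0},{"fingers":0.066,"x":0,"y":0,"z":0.005,"rx":0,"ry":0,"rz":0},{"fingers":0.066,"x":0,"y":0,"z":0,"rx":0,"ry":0,"rz":0},{"fingers":0.05,"x":0,"y":0,"z":0,"rx":0,"ry":0,"rz":0},{"fingers":0.05,"x":0,"y":0,"z":0,"rx":0,"ry":0,"rz":0}]' 30
python3 -m jog '[{"fingers":0.035,"x":0,"y":0,"z":0,"rx":0,"ry":0,"rz":0},{"fingers":0.035,"x":0,"y":0,"z":0,"rx":0,"ry":0,"rz":0},{"fingers":0.035,"x":0,"y":0,"z":0,"rx":0,"ry":0,"rz":0},{"fingers":0.035,"x":0,"y":0,"z":0,"rx":0,"ry":0,"rz":0}]' 40
```

```text
clock: 11.75
tcp_pos: [0.47, 0.2968, 0.1085]
orientation: [0.471, 3.106, 0.001]
contact_force: [1.0, 0.2, 0.1]
grip_width: 0.0501
gripper_force: 0.0
clock: 12.25
tcp_pos: [0.47, 0.2968, 0.1089]
orientation: [0.471, 3.106, 0.001]
contact_force: [-1.1, -1.1, 5.9]
grip_width: 0.0424
gripper_force: 39.9
```

```bash
python3 -m jog '[{"fingers":0.035,"x":0,"y":0,"z":-0.003,"rx":0,"ry":0,"rz":0},{"fingers":0.035,"x":0,"y":0,"z":-0.004,"rx":0,"ry":0,"rz":0},{"fingers":0.035,"x":0,"y":0,"z":-0.005,"rx":0,"ry":0,"rz":0},{"fingers":0.035,"x":0,"y":0,"z":0,"rx":0,"ry":0,"rz":0}]' 40
python3 - <<'E'
from look import *
o,p,d,P=look('w9')
t=o['tcp_pos']
Q=near(P,d,t,.06,t[2]-.012,t[2]+.001);A=np.c_[Q[:,:2]-t[:2],np.ones(len(Q))];print('plane',np.linalg.lstsq(A,Q[:,2],rcond=None)[0],((Q.min(0)+Q.max(0))/2).round(4))
Q=near(P,d,t,.013,.138,.155);print('knob',len(Q),Q.max(0),((Q.min(0)+Q.max(0))/2).round(4))
E
```

```text
clock: 12.75
tcp_pos: [0.4701, 0.297, 0.1208]
orientation: [0.471, 3.106, 0.001]
contact_force: [0.3, -0.3, -0.5]
grip_width: 0.0419
gripper_force: 40.6
12.75 [0.4700878  0.29696065 0.12077806] [[-0.955, 0.296, 0.001], [0.296, 0.955, 0.001], [-0.001, 0.001, -1.0]] [ 0.27473703 -0.31055246 -0.5153472 ] 0.04191366033245883
plane [0.00252719 0.00016987 0.1152872 ] [0.4704 0.2968 0.1153]
knob 1522 [0.47958688 0.30480161 0.14942345] [0.4706 0.2961 0.1437]
```

The outer lid has risen 12 mm while the knob stayed put. Continue straight up.

```bash
python3 -m jog '[{"fingers":0.035,"x":0,"y":0,"z":-0.008,"rx":0,"ry":0,"rz":0},{"fingers":0.035,"x":0,"y":0,"z":-0.015,"rx":0,"ry":0,"rz":0},{"fingers":0.035,"x":0,"y":0,"z":-0.02,"rx":0,"ry":0,"rz":0},{"fingers":0.035,"x":0,"y":0,"z":-0.02,"rx":0,"ry":0,"rz":0},{"fingers":0.035,"x":0,"y":0,"z":-0.015,"rx":0,"ry":0,"rz":0},{"fingers":0.035,"x":0,"y":0,"z":-0.01,"rx":0,"ry":0,"rz":0},{"fingers":0.035,"x":0,"y":0,"z":-0.005,"rx":0,"ry":0,"rz":0},{"fingers":0.035,"x":0,"y":0,"z":0,"rx":0,"ry":0,"rz":0}]' 40
python3 -m jog '[{"fingers":0.035,"x":0,"y":0,"z":0,"rx":0,"ry":0,"rz":0},{"fingers":0.035,"x":0,"y":0,"z":0,"rx":0,"ry":0,"rz":0},{"fingers":0.035,"x":0,"y":0,"z":0,"rx":0,"ry":0,"rz":0},{"fingers":0.035,"x":0,"y":0,"z":0,"rx":0,"ry":0,"rz":0}]' 40
python3 - <<'E'
from look import *
o,p,d,P=look('w10'); t=o['tcp_pos']
Q=near(P,d,t,.06,t[2]-.012,t[2]+.001);A=np.c_[Q[:,:2]-t[:2],np.ones(len(Q))];print('plane',np.linalg.lstsq(A,Q[:,2],rcond=None)[0],((Q.min(0)+Q.max(0))/2).round(4))
p,d=r.grab_frame('scene');cv2.imwrite('pics/sf.png',cv2.resize(p[80:280,200:440,::-1],None,fx=3,fy=3,interpolation=2))
E
```

```text
clock: 13.8
tcp_pos: [0.4698, 0.2967, 0.2133]
orientation: [-0.471, -3.106, 0.0]
contact_force: [0.6, 0.1, -1.4]
grip_width: 0.042
gripper_force: 40.7
clock: 14.3
tcp_pos: [0.4698, 0.2967, 0.2132]
orientation: [-0.471, -3.106, 0.0]
contact_force: [-0.8, -0.1, -1.4]
grip_width: 0.0424
gripper_force: 40.7
14.3 [0.46978292 0.29669928 0.21315053] [[-0.955, 0.296, -0.0], [0.296, 0.955, -0.0], [0.0, -0.0, -1.0]] [-0.76483444 -0.1117443  -1.39526479] 0.042404461181993994
plane [ 0.00303047 -0.00076509  0.20770437] [0.47   0.2967 0.2076]
```

View pics/sf.png

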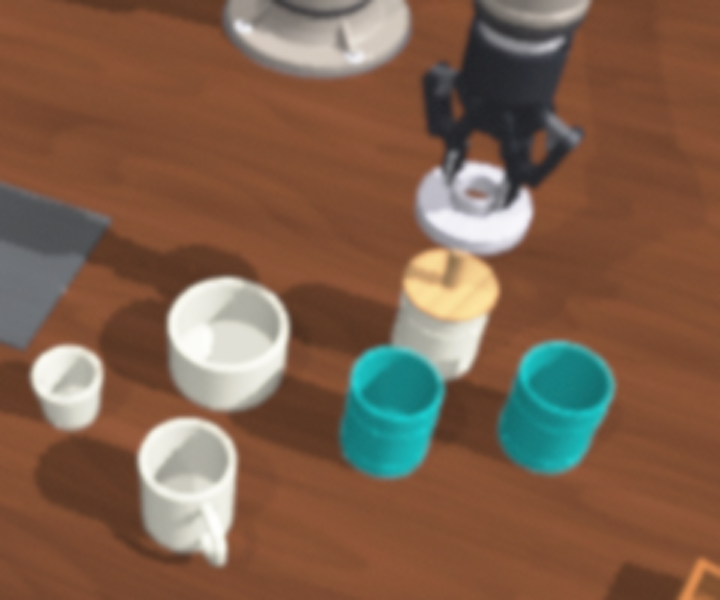

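The outer lid hangs at crop (474,205), about 104 mm above where it sat. The inner lid is seated on the white canister at (450,285), and the bystanders look unmoved.

```bash
python3 -c "
from bench import r
print(r.hand_in())"
```

```text
the job is handed in; nothing more can be done
None
```

The job is handed in (no verdict was returned): the inner lid sits fully home on the white canister, and the gripper holds the outer lid by its collar about 104 mm above where it sat; the crock, mug and cup look unmoved in the last picture.

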